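Vent and unscrew the vacuum storage jar

TASK

The white square jar standing in the wooden caddy is vacuum-sealed: first press the spring plunger in the middle of its cap fully down to its stop to let the air in, then unscrew the tight cap anticlockwise while the caddy braces the jar, and stop turning once the thread lets go. Lift the cap straight up and finish holding it in the gripper, level and still, about 3 cm above the jar's mouth. The jar must stay seated in the caddy and the other things must be left where they are.

Things in the scene. Friction and masses are not known exactly. Their poses are not given: they have to be found in the camera images.
- caddy: fixed wooden caddy, 100 x 214 mm, walls 45 mm high, floor 8 mm thick; origin under its centre, z up, y along its length. Two square pockets, 84 mm inside, centred at y = +57 and -57 mm: one (either) holds the jar, the other the tin. It braces the jar, which has 2 mm play all round and can turn about 3 degrees
- jar: white square plastic storage jar (0.45 to 0.85 kg), 80 x 80 mm body, 88 mm high, standing loose in a pocket; its round neck (43 mm) rises to 117 mm; origin under its centre, z up. Its sides are parallel to the caddy's
- jar_mouth (a point): centre of the rim of the jar's neck, 117 mm above the jar's underside. On it lies a sprung rubber seal, 3 mm thick, that pushes the screwed-on cap up with about 11 N and rises 4 mm when free; this makes the thread tight (about 0.3 to 0.6 N m to turn)
- cap: round aluminium cap screwed on the jar, 60 mm across, 22 mm high, 70 g, upright side of 16 flat facets (one faces its own x axis); origin at the centre of its lower edge, z up. Screwed on, the origin is 103 to 104 mm above the jar's underside, 14 mm below the rim, 13 mm above the collar round the neck; unscrew anticlockwise seen from above
- cap_mark (a point): end of the small raised pointer rib on the cap's top, 28 mm from the cap's axis along the cap's x axis, 22 mm above its origin. Screwed on, the cap's x axis is -5 to +8 degrees anticlockwise from the jar's; by about 44 degrees the thread lets go, beyond about 86 the lugs meet the next thread: about 63 degrees of turn from the start frees it
- vent (a joint): travel of the round spring plunger (18 mm across) in the middle of the cap's top: 0 = up, 0.006 m = pressed fully to its stop, positive downwards; about 1.5 N to start, 5 N at the stop; it springs back when let go
- vent_top (a point): centre of the plunger's top face; at rest 34 mm above the cap's lower edge and 12 mm above the cap's top, when fully pressed 6 mm lower
- tin: square steel tin, 78 x 78 x 84 mm with a round lid, in the caddy's other pocket; origin under its centre; a bystander
- tape: roll of tape lying flat, 90 mm across, 36 mm high, just beyond the caddy; origin under its centre; a bystander
- bulb_box: small cardboard box, 55 x 55 x 90 mm, just beyond the caddy; origin under its centre; a bystander
- driver: screwdriver with a grey handle, 180 mm long, lying between the robot and the caddy; origin near its middle; a bystander
- towels: roll of paper towels standing upright, 116 mm across, 230 mm high; origin under its centre; a bystander
- cleaner: white bottle, 68 mm across, 170 mm high; origin under its centre; a bystander
- mug: white mug, 80 mm across, 90 mm high, handle at its +y; origin under its centre; a bystander
There are look-alikes about, which are no part of the job. There is more than one size of the cap; the one meant has the size given above. Of the things shaped like the caddy, the wooden one is meant.

How it is judged (in metres and radians):
On the way, in this order (a step that is already met when the one before it is completed fails the run):
1. the plunger is pressed to its stop (at least 5 mm of its 6 mm) while the cap is still screwed on (value of joint vent above 0.005 m and y of cap_mark in the frame of jar below 0.013 m and z of cap in the frame of jar_mouth below 0 m), for 0.1 s.
2. the cap is turned anticlockwise at least 40 degrees, free of the thread (y of cap_mark in the frame of jar above 0.018 m and x of cap_mark in the frame of jar above -0.007 m), for 0.1 s.
At the end, for the whole second after the job is handed in: Cap gripped, lower edge 10 to 65 mm above the jar rim, within 20 mm of its axis, level within 11 degrees, still, clear of the jar, turned about 28 to 115 degrees from screwed-on; jar upright, within 6 mm of its pocket floor; each bystander within 30 mm of its start (z of cap in the frame of jar_mouth between 0.01 and 0.065 m and horizontal distance between cap and jar_mouth below 0.02 m and angle between cap's own z axis and vertical below 0.2 rad and y of cap_mark in the frame of jar above 0.013 m and x of cap_mark in the frame of jar above -0.012 m and contact force between cap and the fingers above 2 N and contact force between cap and jar below 0.1 N and linear speed of cap below 0.02 m/s and z of jar in the frame of caddy below 0.014 m and angle between jar's own z axis and vertical below 0.08 rad and distance of each of tin, tape, bulb_box, driver, towels, cleaner, mug from where it was at the start of the episode below 0.03 m); the arm keeps its last pose, push and grip.
It fails at once if the cap is forced off without being unscrewed (z of cap in the frame of jar_mouth above 0.004 m and y of cap_mark in the frame of jar below 0.013 m and x of cap_mark in the frame of jar above 0 m).
It fails at once if the jar is lifted more than 12 mm off its pocket's floor (z of jar in the frame of caddy above 0.02 m).
It fails at once if the cap is turned on past the gap into the next thread (more than about 110 degrees) while still on the neck (x of cap_mark in the frame of jar below -0.0096 m and z of cap in the frame of jar_mouth below 0 m).
It fails at once if a bystander is pushed more than 30 mm or knocked over (distance of any of tin, tape, bulb_box, driver, towels, cleaner, mug from where it was at the start of the episode above 0.03 m or angle between any of tin, tape, bulb_box, towels, cleaner, mug's own z axis and vertical above 0.4 rad).
It also fails if it takes over 40 s, if anything falls off the work surface, if the arm or the gripper's body presses on something with over 40 N, if the wrist force passes 120 N, or if a joint passes its speed limit or range.

ROBOT

A 6-joint arm with a two-finger parallel gripper is mounted at the origin on the work surface. World frame = base frame: x ahead of the robot, y to its left, z up, the work surface at z = 0. Lengths are in mm, angles in rad, forces in N, time in s.
With the tool pointing down it reaches from about 350 to 950 mm from the base axis. Payload 17.4 kg.
Tool frame: the origin (TCP) lies at the centre of the arm's flange, where the gripper is bolted on; the fingertips stand 186 mm ahead of it and the grasp point (between the pads) lies 167 mm ahead of it; z points along the fingers, y is the line along which they close (so a half turn about z gives the same grasp; the last joint's range is limited). The gripper opens to 93 mm and grips with 3 to 60 N. Pads are 15 mm wide; open, the fingers measure 128 mm over their backs; the gripper's body (75 mm by 188 mm) begins 65 mm behind the grasp point.
Start: joints at [-1.328, 0.116, 1.442, -0, 1.584, -0.038], TCP at [187.05, -648.573, 404.746] pointing down, gripper open.
Joint ranges: [-2.83, 2.83], [-0.83, 2.19], [0.07, 2.5], [-1.14, 4.28], [0.01, 3], [-2.97, 2.97]. Speed limits (rad/s): [1.89, 1.89, 2.22, 3.14, 3.14, 3.14].

INTERFACE

Orientations are given as a rotation vector (axis times angle).
In Python, from rig import status, cams, order gives the robot as it stands.
- The arm moves only by the shell command python3 -m crank 'ROWS' [FORCE]. ROWS is JSON, a list that holds one entry, the list of rows, each a list of 7 numbers: the opening, from 0 (shut) to 1 (fully open), then the shift along the tool's x, y, z in mm, then the turn, a rotation vector about the tool's x, y, z in degrees. In form: [[[gripper, tx, ty, tz, ax, ay, az], ...]]. A call has 1 to 10 rows; each row shifts and turns the commanded pose from where the row before left it, along the tool's axes as they then stand; what a row does not reach is not made up. A row lasts 1/8 s, in which the tool goes at most 62.5 mm and 10.7 degrees, less where a joint would pass 70% of its speed; a pose out of reach is approached as far as the arm can. A call is refused whole if a number of a shift passes 62.5 or a number of a turn 10.7, either way. A call with a gripper value outside its range is refused whole. The fingers move at their own pace and stop on an object; FORCE is the grip in N (left out, the last holds). Time passes only in rows, so rows that do not move let the fingers close. It gives the time, the measured TCP pose, the force, the opening and the grip force at its end, in the units of the state.
- status.state(): the state, without advancing time (a new reading comes with each control period).
- cams.snapshot(name): name is "side" or "top" or "wrist"; returns a dict with "color" (384x512x3 uint8, red, green, blue), "intrinsics" (3x3 intrinsics, pixels), "k1" (the pictures are not rectified: a ray, as slopes to the right and down, at radius r is drawn at 1 + k1 r^2 times it, then the intrinsics apply), "camera_from_world" (4x4, takes a point from world to camera coordinates). Camera axes: x right, y down, z forward; pixel columns grow to the right and rows downward; lengths in mm; the calibration is good to about 2 mm. A picture is of the moment at which its call begins. There is no depth.
- order.hand_in(): hands the job in; it is judged then, once.
The state is a dict: "t": time; "joints": joint angles; "qd": joint speeds; "effort": joint torques, N m; "tcp_pos": TCP position; "ee_rot": TCP orientation; "wrist_force": force on the tool from outside, world axes, zero at the start; "moment": the same for the moment, N m; "grip_width": opening from 0.0 (shut) to 1.0 (fully open); "gripper_force": force on a finger pad.
Only numpy, scipy, OpenCV 4.12 (cv2) and the standard library are available. Lean on these libraries where they do the work, as an engineer would, in place of code of your own. Each camera call takes 0.05 s, during which the arm holds its last target. There are 200 camera calls.

## Working session

There is one attempt and no reset: what is moved stays moved. The work goes in short steps, Python scripts to look and compute and a shell command to move; the robot and the scene stay as the last step left them, time stands still between calls to the robot, and variables do not carry over. Pictures are saved under pics/ and viewed, at most 13 in all, crops included, and the job is handed in when it is done.

```bash
ls; mkdir -p pics
cat > h.py <<'E'
import sys; sys.path.insert(0,'.')
import numpy as np, cv2
from rig import status, cams, order
from scipy.spatial.transform import Rotation as R
def snap(n,f):
    s=cams.snapshot(n); cv2.imwrite(f'pics/{f}.png',s['color'][:,:,::-1]); np.savez(f'pics/{f}.npz',K=s['intrinsics'],k1=s['k1'],T=s['camera_from_world']); return s
def ray(f,u,v):
    d=np.load(f'pics/{f}.npz'); K,k1,T=d['K'],float(d['k1']),d['T']
    p=cv2.undistortPoints(np.array([[[u,v]]],float),K,np.array([k1,0,0,0,0.]))[0,0]
    return -T[:3,:3].T@T[:3,3], T[:3,:3].T@np.array([p[0],p[1],1])
def atz(f,u,v,z):
    o,d=ray(f,u,v); return o+d*(z-o[2])/d[2]
def proj(f,P):
    d=np.load(f'pics/{f}.npz'); K,k1,T=d['K'],float(d['k1']),d['T']
    return cv2.projectPoints(np.atleast_2d(np.array(P,float)),cv2.Rodrigues(T[:3,:3])[0],T[:3,3],K,np.array([k1,0,0,0,0.]))[0][:,0]
def tri(obs):
    A=np.zeros((3,3));b=np.zeros(3)
    for f,u,v in obs:
        o,d=ray(f,u,v); d/=np.linalg.norm(d); M=np.eye(3)-np.outer(d,d); A+=M;b+=M@o
    return np.linalg.solve(A,b)
E
python3 - <<'E'
from h import *
print(status.state())
a=snap('top','top0')['color'];b=snap('side','side0')['color']
c=cv2.resize(np.hstack([a,b]),(800,300),interpolation=cv2.INTER_AREA)
cv2.imwrite('pics/top0b.png',cv2.resize(a,(768,576))[:,:,::-1])
cv2.imwrite('pics/side0b.png',cv2.resize(b,(768,576))[:,:,::-1])
E
```

```text
pics
{'t': 0.0, 'joints': array([-1.32780499e+00,  1.16481359e-01,  1.44226332e+00, -2.13178877e-05,
        1.58400896e+00, -3.78193293e-02]), 'qd': array([ 1.16915855e-04,  6.84744305e-04,  3.15962765e-04, -4.18206789e-04,
        3.15964708e-05,  1.14463381e-03]), 'effort': array([-1.42750239e-03, -7.21270895e+01, -6.22607231e+01,  7.78309861e-02,
        2.39423127e-02, -1.38090736e-04]), 'tcp_pos': array([ 187.04435859, -648.57570669,  404.00938555]), 'ee_rot': array([-3.10953604e+00, -4.39486784e-01,  2.19982433e-04]), 'wrist_force': array([-0.20497297,  0.03530679,  0.0655537 ]), 'moment': array([-0.01853162,  0.00852508,  0.00164149]), 'gripper_force': 0.0, 'grip_width': 1.0005838896956296}
```

View pics/top0b.png

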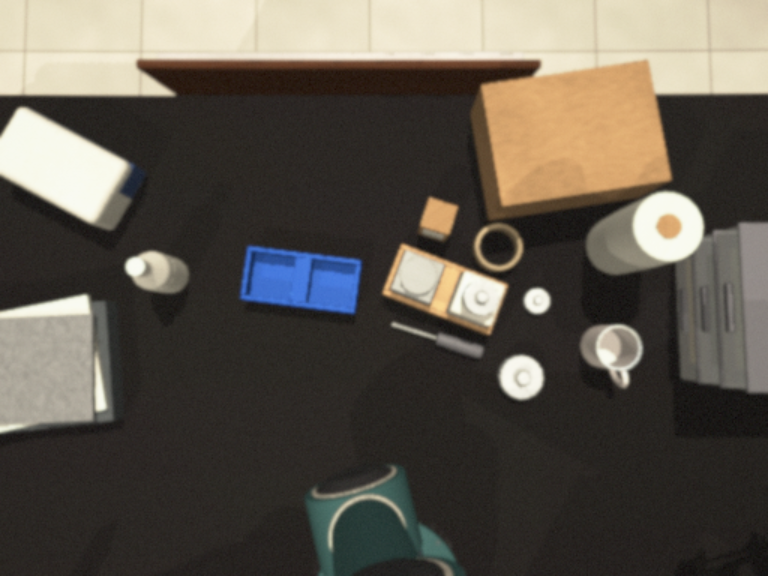

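View pics/side0b.png

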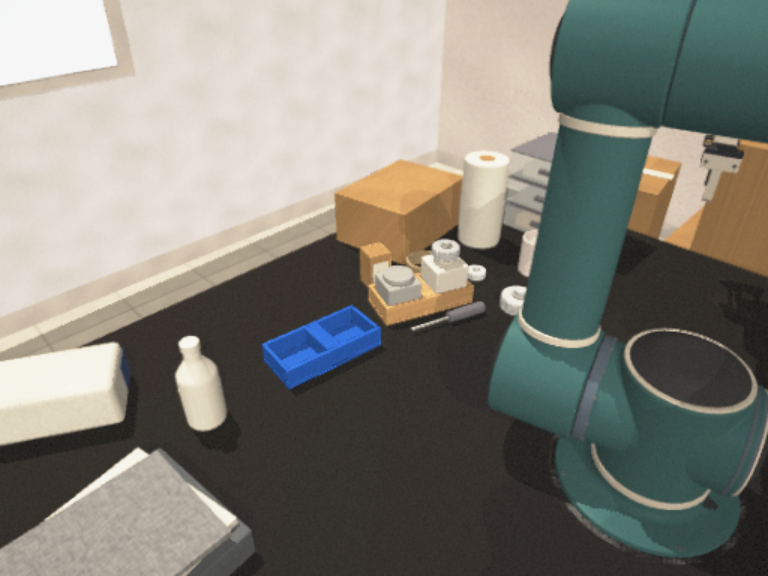

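The top view shows the wooden caddy with the tin in its left pocket (417,275) and the capped white jar in its right pocket (480,297). Loose caps lie on the table at (537,301) and (521,377), and there is a blue caddy at (300,280). The capped jar in the wooden caddy fits the description. I'll confirm it in an enlarged crop.

Run:
```python
from h import *
a=cv2.imread('pics/top0.png')[155:230,250:350]; b=cv2.imread('pics/side0.png')[155:215,240:320]
# top crop scale 6 -> 600x450 ; side scale 5... separate stacked horizontally
A=cv2.resize(a,None,fx=5,fy=5,interpolation=cv2.INTER_CUBIC); B=cv2.resize(b,None,fx=3.75,fy=3.75,interpolation=cv2.INTER_CUBIC)
o=np.zeros((375,800,3),np.uint8); o[:,:500]=A; o[:225,500:800]=B; cv2.imwrite('pics/c1.png',o)
for u,v in [(480/1.5,297/1.5),(500/1.5,300/1.5)]: print(atz('top0',u,v,145))
# caddy corners top z=45 (enlarged px read)
for u,v in [(405,245),(508,287),(489,333),(383,292)]: print(atz('top0',u/1.5,v/1.5,45))
print([(float(np.load(f'pics/{n}.npz')['k1'])) for n in ('top0','side0')])
```

```text
[ 542.41423009 -155.9203546   145.        ]
[ 537.09549734 -189.94942913  145.        ]
[646.53689075 -31.88804162  45.        ]
[ 566.13834412 -224.36964989   45.        ]
[ 480.45047405 -187.05149587   45.        ]
[558.11441021  10.00465385  45.        ]
[0.01755149425447052, -0.04333440892597684]
```

View pics/c1.png

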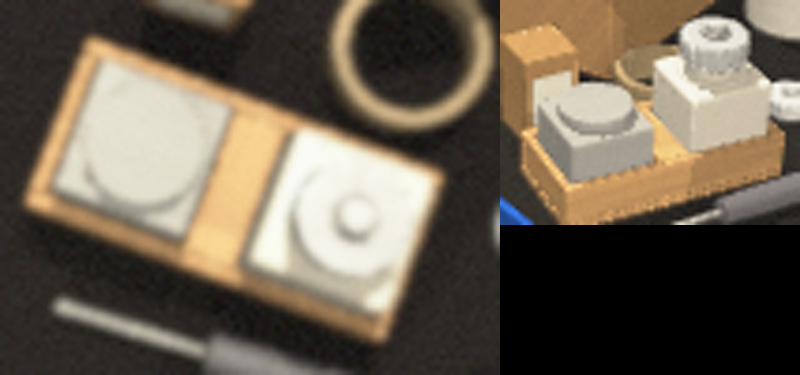

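The crop confirms the target: the white square jar in the wooden caddy, with a cap carrying a round plunger, whose top is at crop (356,215). The caddy corners are at crop (92,38), (443,175), (380,338) and (25,200).

Run:
```python
from h import *
C=np.array([atz('top0',250+u/5-.4,155+v/5-.4,45) for u,v in [(92,38),(443,175),(380,338),(25,200)]])
c=C.mean(0); L=((C[1]-C[0])+(C[2]-C[3]))/2; W=((C[1]-C[2])+(C[0]-C[3]))/2
print(C.round(1),c.round(1),np.linalg.norm(L),np.linalg.norm(W),np.degrees(np.arctan2(L[1],L[0])),np.degrees(np.arctan2(W[1],W[0])))
u=L/np.linalg.norm(L); print('jar from caddy',c+57*u)
print('jar from plunger',atz('top0',250+356/5-.4,155+215/5-.4,145.5))
print('from cap top centre',atz('top0',250+350/5-.4,155+223/5-.4,133.5))
s=status.state(); Rm=R.from_rotvec(s['ee_rot']).as_matrix(); print(Rm.round(3))
```

```text
[[ 649.8  -26.3   45. ]
 [ 571.  -223.2   45. ]
 [ 479.9 -185.9   45. ]
 [ 558.3   12.1   45. ]] [ 564.8 -105.8   45. ] 212.5069860921855 98.81431403575934 -111.70377337426127 -22.479711759327614
jar from caddy [ 543.68119494 -158.78059806   45.        ]
jar from plunger [ 543.39990999 -157.90830864  145.5       ]
from cap top centre [ 539.91884252 -156.62092879  133.5       ]
[[ 0.961  0.277 -0.   ]
 [ 0.277 -0.961  0.001]
 [ 0.    -0.001 -1.   ]]
```

```bash
python3 -m crank '[[[0.3,0,0,-40,0,0,0],[0.3,48,-37,0,0,0,0],[0.3,48,-37,0,0,0,0],[0.3,48,-37,0,0,0,0],[0.3,48,-37,0,0,0,0],[0.3,48,-37,0,0,0,0],[0.3,48,-37,0,0,0,0],[0.3,48,-37,0,0,0,0]]]' 10; python3 -m crank '[[[0.3,48,-37,0,0,0,0],[0.3,48,-37,0,0,0,0],[0.3,0,0,0,0,0,0],[0.3,0,0,0,0,0,0]]]'
python3 - <<'E'
from h import *
a=snap('wrist','w1')['color']; s=status.state(); print(s['joints'].round(3),s['tcp_pos'],R.from_rotvec(s['ee_rot']).as_matrix().round(3))
print(proj('w1',[543.5,-158,145.5]), np.linalg.inv(np.load('pics/w1.npz')['T']).round(2))
cv2.imwrite('pics/w1b.png',cv2.resize(a,(768,576),interpolation=cv2.INTER_CUBIC)[:,:,::-1])
E
```

```text
t: 1.1
tcp_pos: [438.9, -304.8, 444.6]
ee_rot: [-3.111, -0.439, -0.0]
wrist_force: [0.4, -1.2, 0.3]
grip_width: 0.304
gripper_force: 0.0
t: 1.6
tcp_pos: [509.8, -209.0, 444.5]
ee_rot: [-3.111, -0.441, 0.001]
wrist_force: [-0.3, 1.0, -0.3]
grip_width: 0.302
gripper_force: 0.0
[-0.436 -0.163  1.652 -0.     1.653  0.854] [ 509.47778711 -209.53084824  444.57946844] [[ 0.961  0.277 -0.   ]
 [ 0.277 -0.961 -0.   ]
 [-0.    -0.    -1.   ]]
[[203.27375566 133.16855453]] [[ 2.8000e-01 -9.2000e-01 -2.6000e-01  5.8147e+02]
 [-9.6000e-01 -2.7000e-01 -8.0000e-02 -1.8881e+02]
 [ 0.0000e+00  2.7000e-01 -9.6000e-01  4.2356e+02]
 [ 0.0000e+00  0.0000e+00  0.0000e+00  1.0000e+00]]
```

View pics/w1b.png

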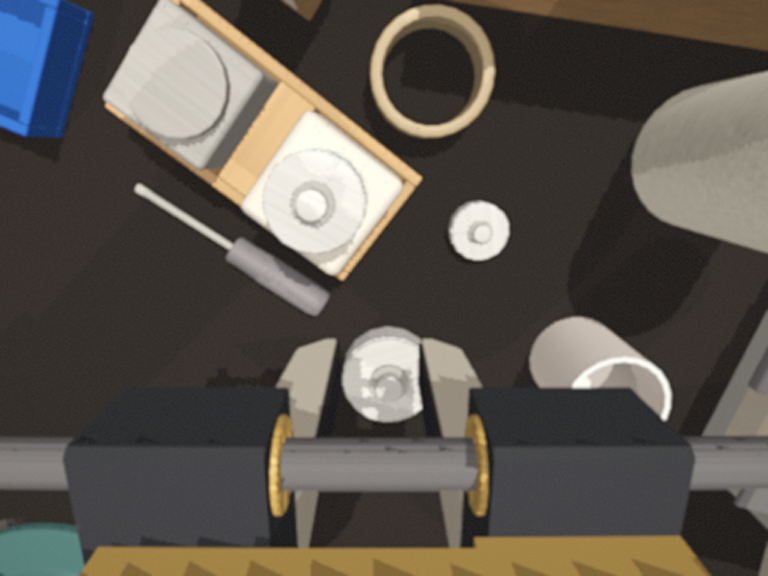

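Run:
```python
from h import *
a=cv2.imread('pics/w1.png')[85:190,155:260].astype(float)
a=np.clip((a-110)/145,0,1)**1.7*255
cv2.imwrite('pics/c2.png',cv2.resize(a,(590,590),interpolation=cv2.INTER_CUBIC))
print(atz('w1',207.1,136.5,145.5), tri([('w1',207.1,136.5),('top0',320.8,197.6)]))
```

```text
[ 541.72082276 -161.7107394   145.5       ] [ 542.29426122 -160.00856499  139.32639586][ WARN:0@0.563] global loadsave.cpp:1063 imwrite_ Unsupported depth image for selected encoder is fallbacked to CV_8U.
```

View pics/c2.png

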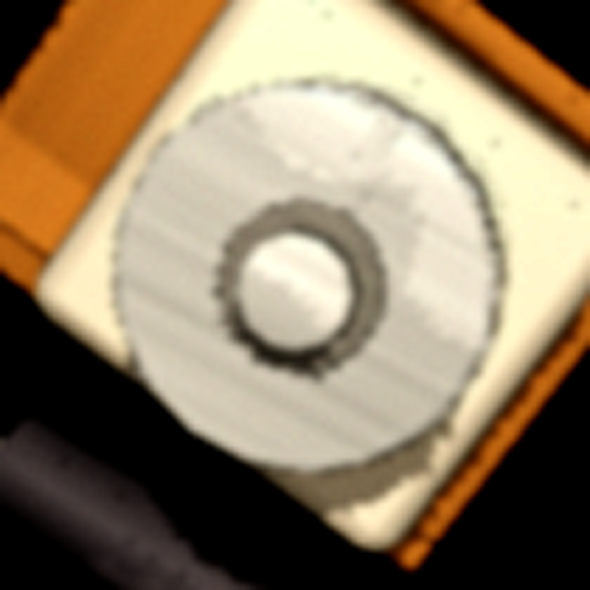

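The plunger is at about (207,136.7) in the wrist picture, which puts it at world (542.6,-160). A faint rib near crop (400,130) lines up with the jar's axis.

I'll centre over the plunger, close the fingers and descend.

```bash
python3 -m crank '[[[0,46,-38.5,0,0,0,0],[0,0,0,20,0,0,-8.5],[0,0,0,40,0,0,0],[0,0,0,35,0,0,0],[0,0,0,0,0,0,0],[0,0,0,0,0,0,0]]]' 10
python3 - <<'E'
from h import *
a=snap('wrist','w2')['color']; s=status.state(); print(s['joints'].round(3),s['tcp_pos'],R.from_rotvec(s['ee_rot']).as_matrix().round(3),s['wrist_force'],s['grip_width'])
cv2.imwrite('pics/w2b.png',cv2.resize(a,(768,576),interpolation=cv2.INTER_CUBIC)[:,:,::-1])
E
```

```text
t: 2.4
tcp_pos: [543.3, -160.0, 351.5]
ee_rot: [3.069, 0.667, 0.002]
wrist_force: [-0.5, 0.1, -0.4]
grip_width: 0.006
gripper_force: 0.0
[-0.331 -0.103  1.747 -0.     1.495  0.812] [ 543.37481291 -159.84516309  351.76547027] [[ 0.91   0.415  0.002]
 [ 0.415 -0.91  -0.001]
 [ 0.002  0.002 -1.   ]] [ 1.09884574 -0.04160339  0.23156785] 0.005887480970431981
```

View pics/w2b.png

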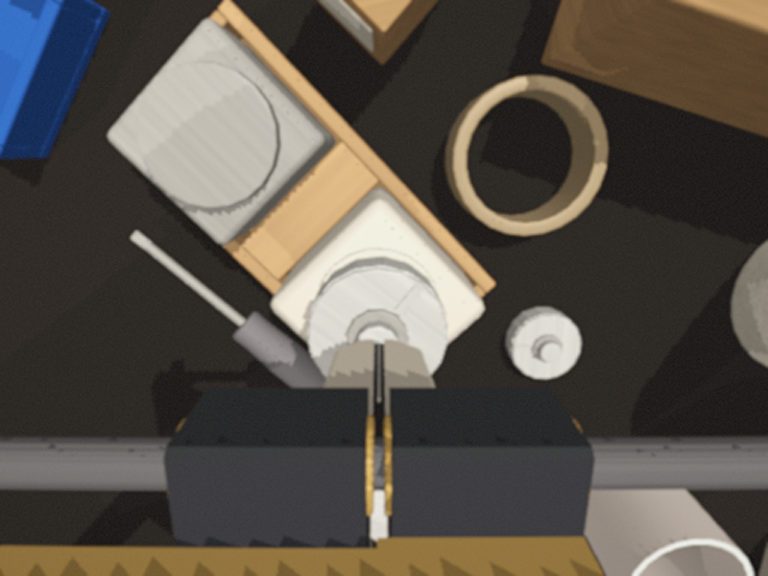

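The wrist view shows the closed fingers lined up with the cap axis at column about 378. A thin rib is visible near (410,298). I'll enlarge it and press the plunger.

```bash
python3 - <<'E'
from h import *
a=cv2.imread('pics/w2.png')[165:255,200:305].astype(float)
a=(np.clip((a-110)/145,0,1)**1.7*255).astype(np.uint8)
cv2.imwrite('pics/c3.png',cv2.resize(a,None,fx=6,fy=6,interpolation=cv2.INTER_CUBIC))
E
python3 -m crank '[[[0,0,0,15,0,0,0],[0,0,0,5,0,0,0],[0,0,0,3,0,0,0],[0,0,0,0,0,0,0]]]' 10
```

```text
t: 2.95
tcp_pos: [543.4, -159.2, 326.9]
ee_rot: [3.069, 0.669, -0.0]
wrist_force: [-2.8, -0.9, 5.2]
grip_width: 0.006
gripper_force: 2.1
```

View pics/c3.png

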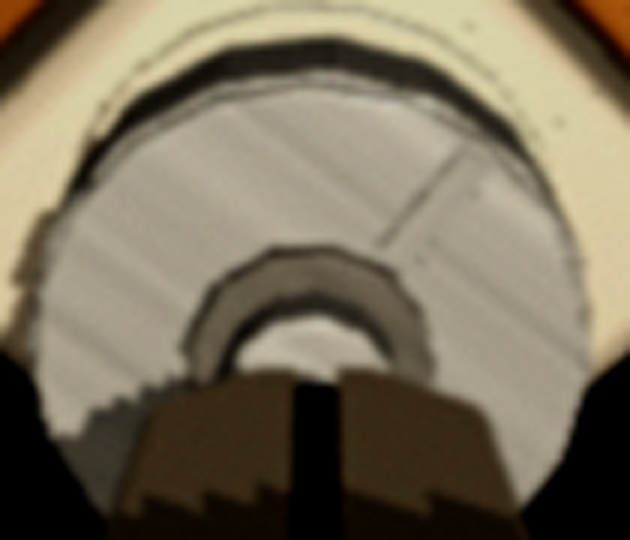

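```bash
python3 - <<'E'
from h import *
f=lambda u,v:atz('w2',200+u/6-.42,165+v/6-.42,133.5)
for p,q in [((382,245),(462,150)),((420,260),(478,190))]:
    a,b=f(*p),f(*q); d=b-a; print(a,b,np.degrees(np.arctan2(d[1],d[0])))
E
python3 -m crank '[[[0,0,0,1.5,0,0,0],[0,0,0,0,0,0,0]]]'
```

```text
[ 556.0511369  -162.83062843  133.5       ] [ 568.69887036 -165.95530478  133.5       ] -13.877283000939054
[ 556.20576111 -167.11851129  133.5       ] [ 565.53587397 -169.30350924  133.5       ] -13.180439196467708
t: 3.2
tcp_pos: [543.4, -159.2, 325.6]
ee_rot: [3.069, 0.669, 0.0]
wrist_force: [-3.4, -1.3, 5.8]
grip_width: 0.006
gripper_force: 2.8
```

```bash
python3 -m crank '[[[0,0,0,1.5,0,0,0],[0,0,0,0,0,0,0]]]';python3 -m crank '[[[0,0,0,1,0,0,0],[0,0,0,0,0,0,0]]]'
```

```text
t: 3.45
tcp_pos: [543.4, -159.2, 324.4]
ee_rot: [3.069, 0.669, 0.001]
wrist_force: [-4.0, -1.1, 9.3]
grip_width: 0.007
gripper_force: 4.9
t: 3.7
tcp_pos: [543.4, -159.2, 324.2]
ee_rot: [3.069, 0.669, 0.001]
wrist_force: [-6.1, -0.4, 14.1]
grip_width: 0.006
gripper_force: 7.4
```

```bash
python3 -m crank '[[[0,0,0,0,0,0,0],[0,0,0,-20,0,0,0],[1,0,0,-10,0,0,0],[1,0,0,0,0,0,-6.5],[1,0,0,0,0,0,0],[1,0,0,0,0,0,0],[1,0,0,0,0,0,0]]]' 10
python3 - <<'E'
from h import *
a=snap('wrist','w3')['color']; s=status.state(); print(s['joints'].round(3),s['tcp_pos'],R.from_rotvec(s['ee_rot']).as_matrix().round(3),s['wrist_force'],s['grip_width'])
cv2.imwrite('pics/w3b.png',cv2.resize(a[170:300,160:350],(760,520),interpolation=cv2.INTER_CUBIC)[:,:,::-1])
E
```

```text
t: 4.58
tcp_pos: [543.4, -159.2, 352.6]
ee_rot: [-3.027, -0.84, 0.0]
wrist_force: [-0.9, 0.2, 0.5]
grip_width: 0.491
gripper_force: 0.0
[-0.33  -0.103  1.746  0.     1.499  0.699] [ 543.37854333 -159.15360434  352.61185313] [[ 0.857  0.515 -0.   ]
 [ 0.515 -0.857  0.   ]
 [-0.    -0.    -1.   ]] [-0.0353583   0.69082295  1.19207377] 0.5399460112297934
```

View pics/w3b.png

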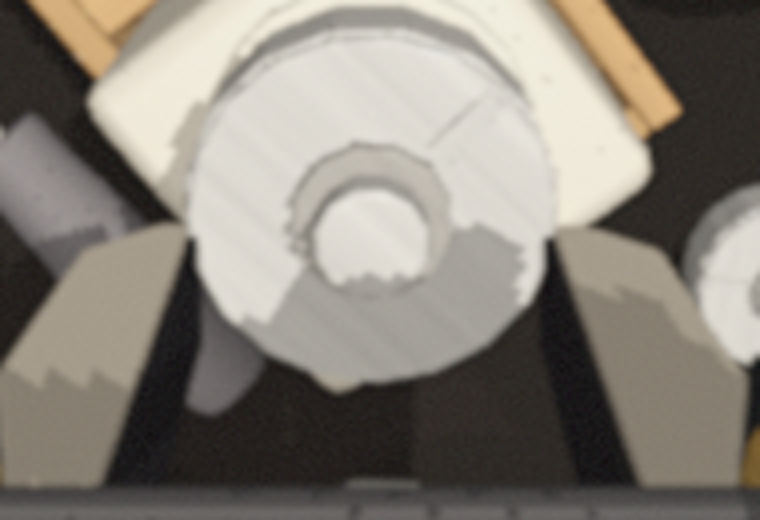

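The fingers straddle the cap symmetrically: inner tips at columns 190 and 550, cap edges the same. The rib is intact at (460,120). I'll finish opening, descend and grip.

```bash
python3 -m crank '[[[1,-1,0,0,0,0,0],[1,0,0,0,0,0,0],[1,0,0,0,0,0,0],[1,0,0,0,0,0,0],[1,0,0,20,0,0,0],[1,0,0,25,0,0,0],[1,0,0,17.5,0,0,0],[1,0,0,0,0,0,0]]]' 10;  python3 -m crank '[[[0,0,0,0,0,0,0],[0,0,0,0,0,0,0],[0,0,0,0,0,0,0],[0,0,0,0,0,0,0],[0,0,0,0,0,0,0]]]' 15
```

```text
t: 5.62
tcp_pos: [542.2, -159.6, 288.4]
ee_rot: [-3.025, -0.841, 0.004]
wrist_force: [0.5, 0.4, -0.1]
grip_width: 1.004
gripper_force: 0.0
t: 6.25
tcp_pos: [542.5, -159.7, 290.5]
ee_rot: [3.027, 0.842, 0.0]
wrist_force: [-0.5, -0.7, 2.3]
grip_width: 0.644
gripper_force: 15.0
```

```bash
python3 -m crank '[[[0,0,0,0,0,0,0],[0,0,0,0,0,0,0],[0,0,0,0,0,0,-4],[0,0,0,0,0,0,-4],[0,0,0,0,0,0,-4],[0,0,0,0,0,0,0]]]' 55; python3 -c "
from h import *; s=status.state(); print(s['moment'],s['joints'][5])"
```

```text
t: 7.0
tcp_pos: [542.7, -159.7, 290.9]
ee_rot: [2.921, 1.155, 0.001]
wrist_force: [-0.8, 0.5, 6.0]
grip_width: 0.64
gripper_force: 55.0
[0.08403863 0.09876505 0.16096723] 0.48628506445686576
```

```bash
python3 -m crank '[[[0,0,0,0,0,0,-4],[0,0,0,0,0,0,-4],[0,0,0,0,0,0,-4],[0,0,0,0,0,0,-4],[0,0,0,0,0,0,-4],[0,0,0,0,0,0,0]]]' 55
python3 - <<'E'
from h import *
s=status.state(); print(s['moment'],s['joints'][5])
a=snap('wrist','w4')['color']
cv2.imwrite('pics/w4b.png',cv2.resize(a[140:290,140:370],(767,500),interpolation=cv2.INTER_CUBIC)[:,:,::-1])
E
```

```text
t: 7.75
tcp_pos: [542.7, -159.7, 291.1]
ee_rot: [2.676, 1.645, 0.001]
wrist_force: [0.1, 0.9, 8.6]
grip_width: 0.639
gripper_force: 55.0
[-0.00606638  0.05698601  0.02715902] 0.13718605183691684
```

View pics/w4b.png

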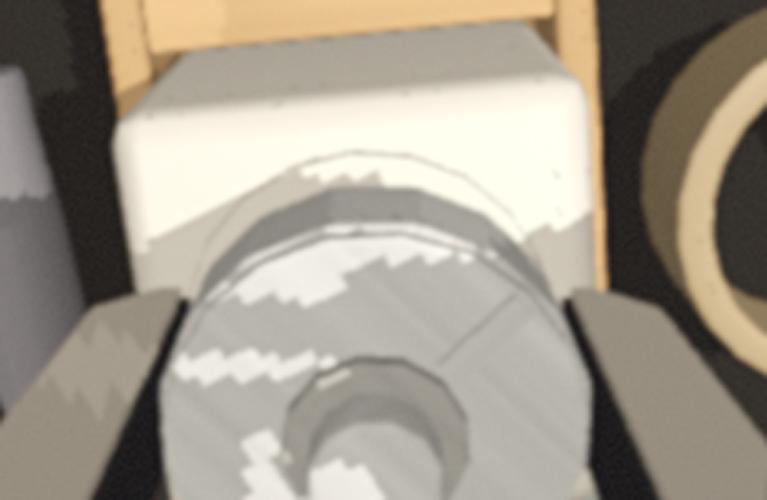

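The rib at (480,325) has stayed fixed relative to the fingers while the jar appears turned by about 32°, so the cap is turning with the gripper. I'll continue turning.

```bash
python3 -m crank '[[[0,0,0,0,0,0,-4],[0,0,0,0,0,0,-4],[0,0,0,0,0,0,-4],[0,0,0,0,0,0,-4],[0,0,0,0,0,0,-4],[0,0,0,0,0,0,-4],[0,0,0,0,0,0,-3],[0,0,0,0,0,0,0],[0,0,0,0,0,0,0]]]' 55
python3 - <<'E'
from h import *
s=status.state(); print(s['moment'],s['joints'][5])
a=snap('wrist','w5')['color']
cv2.imwrite('pics/w5b.png',cv2.resize(a[120:290,140:390],(750,510),interpolation=cv2.INTER_CUBIC)[:,:,::-1])
E
```

```text
t: 8.93
tcp_pos: [542.6, -159.6, 290.9]
ee_rot: [2.219, 2.223, 0.001]
wrist_force: [-2.8, 3.0, 7.7]
grip_width: 0.638
gripper_force: 55.0
[0.39083841 0.37870672 0.05661039] -0.3329717121784684
```

View pics/w5b.png

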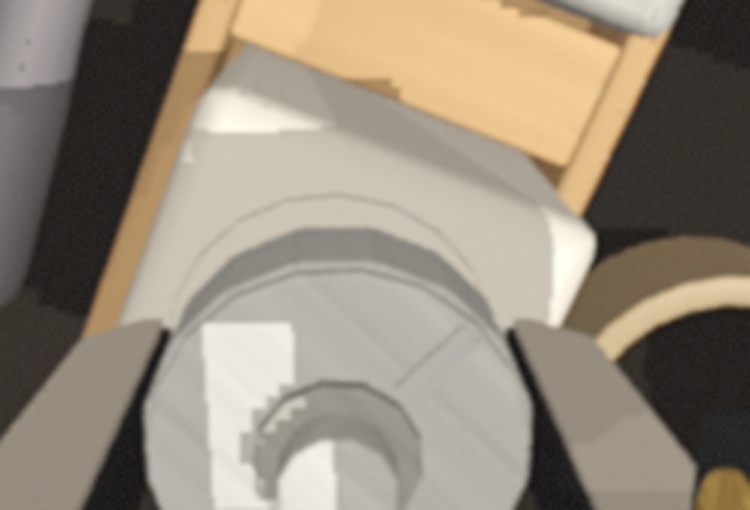

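The cap has turned 59° with its grip on the rib unchanged, rib at (430,355), and the turning moment is near zero. I'll lift a little and check the force.

```bash
python3 -m crank '[[[0,0,0,-2,0,0,0],[0,0,0,-2,0,0,0],[0,0,0,-2,0,0,0],[0,0,0,0,0,0,0],[0,0,0,0,0,0,0]]]' 55
```

```text
t: 9.6
tcp_pos: [542.5, -159.7, 296.0]
ee_rot: [-2.22, -2.223, 0.0]
wrist_force: [-0.0, -0.6, -0.3]
grip_width: 0.637
gripper_force: 55.0
```

```bash
python3 -m crank '[[[0,0,0,-2,0,0,0],[0,0,0,-2,0,0,0],[0,0,0,0,0,0,0]]]' 55;python3 -m crank '[[[0,0,0,-5,0,0,0],[0,0,0,-7,0,0,0],[0,0,0,-8,0,0,0],[0,0,0,-8,0,0,0],[0,0,0,-6,0,0,0],[0,0,0,0,0,0,0],[0,0,0,0,0,0,0],[0,0,0,0,0,0,0]]]' 55
python3 - <<'E'
from h import *
a=snap('side','s6')['color']; b=snap('wrist','w6')['color']; s=status.state(); print(s['qd'].round(4),s['tcp_pos'],s['wrist_force'])
A=cv2.resize(a[100:220,230:350],(400,400),interpolation=cv2.INTER_CUBIC);B=cv2.resize(b[90:290,150:350],(400,400),interpolation=cv2.INTER_CUBIC)
cv2.imwrite('pics/f6.png',np.hstack([A,B])[:,:,::-1])
E
```

```text
t: 9.98
tcp_pos: [542.5, -159.7, 300.5]
ee_rot: [2.22, 2.223, 0.0]
wrist_force: [-0.3, 0.6, -1.4]
grip_width: 0.644
gripper_force: 55.0
t: 10.98
tcp_pos: [542.5, -159.6, 333.9]
ee_rot: [-2.219, -2.223, 0.0]
wrist_force: [0.2, -0.2, 0.3]
grip_width: 0.639
gripper_force: 55.0
[ 0.0013 -0.001  -0.0029  0.      0.0017  0.0011] [ 542.49653338 -159.66981724  334.0121323 ] [ 0.16038186  0.14862934 -1.49023415]
```

View pics/f6.png

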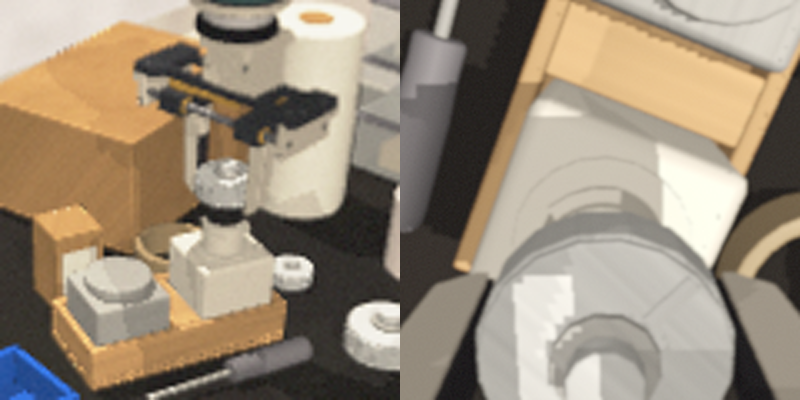

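The cap is held clear at (222,183) in the left half of the picture, with a gap above the jar neck. The jar is still seated in the caddy and the bystanders are in place. The lift of 43 mm puts the cap's lower edge about 29 mm above the rim, so I'm handing in.

```bash
python3 -c "
from h import *; print(order.hand_in())"
```

```text
the job is handed in; nothing more can be done
None
```

The job is handed in, with no verdict returned: I pressed the plunger to its stop, turned the cap about 59° anticlockwise until the thread let go, and left it held level about 29 mm above the jar's mouth, with the jar still seated.

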